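# Repack the stain kit

## Task

Repack the stain-removal kit: swing the clear lid of the white case past upright, so that it stays open by itself, take out the screw-lid jar that was left in the oblong well, and stand the kit's four containers (dropper bottle, jar, flat pot, carton) upright and fully down, each in the well made for its shape and size. Leave the lid standing open, and do not knock over or push aside the spray can and the candle glass beside the case.

Things in the scene. Friction and masses are not known exactly. Their poses are not given: they have to be found in the camera images.
- lid (a joint): hinge of the clear lid of the white case (fixed, 212 mm square, rim at z = 70 mm; closed, the lid is a 66 mm deep shell above it, top at z = 136 mm). 0 closed, 1.57 upright, stop at 1.80. It turns freely, no latch and no spring, lid 0.25 kg: left below about 1.15 it falls shut, beyond that it falls open to the stop and stays there
- lid_handle (a point): middle of the round grey handle bar on the lid: 12 mm thick, 80 mm long, axis 34 mm above the lid's top (free below), z = 170 mm when closed. The frame turns with the lid: x along the bar, parallel to the hinge; closed, y points level to the hinge side (the robot's left) and z up. The hinge axis lies 204 mm along this frame's +y and 100 mm along its -z
- dropper: small brown dropper bottle with black rubber bulb, standing on the worktop: round, 33 mm across up to 70 mm height, then a thin neck and bulb to 102 mm; origin at the centre of its underside, z up; belongs in well_small
- jar: slim glass jar with a dark screw lid and green label, round, 44 mm across, 105 mm tall; origin at the centre of its underside, z up. At the start it stands loosely in the oblong well under the closed lid, which is the carton's place; belongs in well_medium
- pot: flat round pot with a grey lid, 69 mm across, 41 mm tall, standing on the worktop; origin at the centre of its underside, z up; belongs in well_wide
- carton: upright teal cardboard box, 55 mm along its x, 74 mm along its y, 112 mm tall (its stiff part 109 mm), standing on the worktop; origin at the centre of its underside, z up; belongs in well_oblong with its long side along the well's long side, either way round
- well_small: dark insert block (pale well floor) of the case, 100 x 100 x 64 mm, with a round well 43 mm wide and 45 mm deep (4 mm chamfer at its mouth) for the dropper bottle; origin at the centre of the block's underside, well centred, its floor 19 mm and the block's top 64 mm above the origin. The four blocks fill the case two by two, all with the case's yaw (y to the hinge side)
- well_medium: like well_small, round well 58 mm wide, 50 mm deep, for the jar; floor 14 mm above the origin, block top 64 mm
- well_wide: like well_small, round well 82 mm wide and only 14 mm deep, for the flat pot; floor 50 mm above the origin, block top 64 mm
- well_oblong: like well_small, oblong well 68 mm along x and 87 mm along y, 55 mm deep, for the carton; floor 9 mm above the origin, block top 64 mm; the jar stands in it at the start
- spray_can: bystander: tall pink spray can with purple cap, 58 mm across, 191 mm tall, standing behind the containers; origin at the centre of its underside; not part of the kit. Behind it a wall shelf overhangs the worktop: front edge at x = 0.60, z = 0.48 to 0.52, with things on it, so keep the wrist clear of it
- candle: bystander: squat candle glass, 76 mm across, 90 mm tall, standing behind the containers; origin at the centre of its underside; not part of the kit

How it is judged:
On the way, in this order (a step that is already met when the one before it is completed fails the run):
1. the lid is swung past upright and stays there (value of joint lid above 1.6 rad), for 0.3 s.
2. the jar has been moved from the oblong well into its own well (horizontal distance between jar and well_medium below 0.015 m and z of jar in the frame of well_medium between 0.008 and 0.02 m and angle between jar's own z axis and vertical below 0.15 rad and linear speed of jar below 0.02 m/s), for 0.2 s.
At the end, for the whole second after the job is handed in: the lid stands open past upright (over 1.6 rad); dropper bottle, jar, pot and carton each stand upright (within 0.15 rad), at rest, in their own wells: centre within 15 mm of the well's centre and underside within 6 mm of the well's floor (all of step 2 and value of joint lid above 1.6 rad and horizontal distance between dropper and well_small below 0.015 m and z of dropper in the frame of well_small between 0.013 and 0.025 m and angle between each of dropper, pot, carton's own z axis and vertical below 0.15 rad and linear speed of each of dropper, pot, carton below 0.02 m/s and horizontal distance between pot and well_wide below 0.015 m and z of pot in the frame of well_wide between 0.044 and 0.056 m and horizontal distance between carton and well_oblong below 0.015 m and z of carton in the frame of well_oblong between 0.003 and 0.015 m); the robot touches nothing.
It fails at once if the spray can is pushed more than 40 mm or knocked over (distance of spray_can from where it was at the start of the episode above 0.04 m or angle between spray_can's own z axis and vertical above 0.5 rad).
It fails at once if the candle glass is pushed more than 40 mm or knocked over (distance of candle from where it was at the start of the episode above 0.04 m or angle between candle's own z axis and vertical above 0.5 rad).
It also fails if it takes over 136 s, if anything falls off the work surface, if the arm or the gripper's body presses on something with over 40 N, if the wrist force passes 120 N, or if a joint passes its speed limit or range.

## Robot

A 6-joint arm with a two-finger parallel gripper is mounted at the origin on a cart in front of the work surface, level with it; the furniture and walls round the work are solid. World frame = base frame: x ahead of the robot, y to its left, z up, the work surface at z = 0. Lengths are in m, angles in rad, forces in N, time in s.
With the tool pointing down it reaches from about 0.2 to 0.875 m from the base axis. Payload 3.4 kg.
Tool frame: the origin (TCP) lies midway between the tips of the shut fingers; the grasp point (between the pads) lies robot.tcp_to_grasp behind it (robot.tcp_to_grasp is the distance from the TCP to the grasp point, in m); z points along the fingers, x is the direction in which the jaws open and shut, and the axes are right-handed (so a half turn about z gives the same grasp; the last joint's range is limited). The gripper opens to 94 mm and grips with 3 to 60 N. Pads are 16 mm wide; open, the fingers measure 119 mm over their backs; the gripper's body (75 mm by 177 mm) begins 78 mm behind the grasp point.
Start: joints at [-1.457, 0.276, 1.505, -0, 1.361, -0.121], TCP at [0.134, -0.559, 0.205] pointing down, gripper open.
Joint ranges: [-2.89, 2.89], [-0.75, 2.08], [0.22, 2.7], [-1.18, 4.32], [0.11, 2.71], [-2.7, 2.7]. Speed limits (rad/s): [2.57, 2.57, 3.14, 3.14, 3.14, 3.14].

## Interface

Orientations are given as a unit quaternion [w, x, y, z].
In Python, from station import robot, viewer, workorder gives the robot as it stands.
- The arm moves only by the tool jog_arm, never from a script. Its argument "moves" is a list that holds one entry, the list of rows, each a list of 7 numbers: the shift along the world's x, y, z in mm, then the turn, a rotation vector about the world's x, y, z in rad, then the finger opening in mm, from 0 to 94. A call has 1 to 10 rows; each row shifts and turns the commanded pose from where the row before left it; what a row does not reach is not made up. A row lasts 1/8 s, in which the tool goes at most 62.5 mm and 10.7 degrees, less where a joint would pass 70% of its speed; a pose out of reach is approached as far as the arm can. A call with a gripper value outside its range is refused whole. The fingers move at their own pace and stop on an object; "force" is the grip in N (left out, the last holds). Time passes only in rows, so rows that do not move let the fingers close. It gives the time, the measured TCP pose, the force and the opening at its end, in the units of the state.
- robot.sense(): the state, without advancing time (a new reading comes with each control period).
- viewer.snapshot(name): name is "scene" or "top" or "wrist"; returns a dict with "image" (480x640x3 uint8, blue, green, red), "fx", "fy", "cx", "cy" (pixels), "R" (3x3) and "t" (3): a world point X has camera coordinates R X + t; the wrist camera has in their place "mount" (4x4, takes a point from camera to tool coordinates, whose origin is the TCP and whose axes are the tool frame's). Camera axes: x right, y down, z forward; pixel columns grow to the right and rows downward; lengths in m; the calibration is good to about 2 mm. A picture is of the moment at which its call begins: read the wrist's pose just before it. There is no depth.
- workorder.close_job(): hands the job in, once; it reports no verdict.
The state is a dict: "time_s": time; "joints": joint angles; "qd": joint speeds; "joint_torque": joint torques, N m; "tcp_pos": TCP position; "ee_rot": TCP orientation; "contact_force": force on the tool from outside, world axes, zero at the start; "wrist_torque": the same for the moment, N m; "finger_gap": finger opening in m.
Only numpy, scipy, OpenCV 4.12 (cv2) and the standard library are available. Lean on these libraries where they do the work, as an engineer would, in place of code of your own. Each camera call takes 0.05 s, during which the arm holds its last target. There are 200 camera calls.

## Working session

There is one attempt and no reset: what is moved stays moved. The work goes in short steps, Python scripts to look and compute and a tool call to move; the robot and the scene stay as the last step left them, time stands still between calls to the robot, and variables do not carry over. Pictures are saved under pics/ and viewed, about 12 in all and at most 16, crops included, and the job is handed in when it is done.

Besides the shell and the picture viewer there is one more tool, called after "Call:" as name(argument=value, ...), one argument or row to a line, values as JSON. jog_arm: Moves the arm, as the interface text tells. Its arguments: {"type":"object","properties":{"moves":{"type":"array"},"force":{"type":"number"}},"required":["moves"]}

```bash
ls; mkdir -p pics
python3 - <<'E'
from station import robot, viewer, workorder
import cv2,numpy as np
s=robot.sense();print(s, robot.tcp_to_grasp)
for n in("scene","top"):
    v=viewer.snapshot(n);cv2.imwrite(f"pics/{n}0.png",v["image"])
    print(n,v["fx"],v["fy"],v["cx"],v["cy"],np.array(v["R"]).round(4).tolist(),np.array(v["t"]).round(4).tolist(), "cam",(-np.array(v["R"]).T@np.array(v["t"])).round(3))
v=viewer.snapshot("wrist");print({k:v[k] for k in v if k!="image"})
E
```

```text
pics
{'time_s': 0.0, 'joints': array([-1.45699103e+00,  2.76577487e-01,  1.50610821e+00,  1.66765113e-05,
        1.36073335e+00, -1.21041209e-01]), 'qd': array([-9.42710232e-04,  5.70699840e-04,  1.21937662e-03, -1.62239287e-04,
       -8.57600345e-04,  6.96265767e-05]), 'joint_torque': array([ 1.03981962e-03, -4.04583478e+01, -2.37225169e+01,  7.00983102e-02,
        3.42912599e-02, -1.26025366e-04]), 'tcp_pos': array([ 0.13371096, -0.55864526,  0.20462469]), 'ee_rot': array([-6.53804432e-04,  7.85076202e-01, -6.19398518e-01, -6.37601478e-04]), 'contact_force': array([ 0.09472812, -0.23015197,  0.01938728]), 'wrist_torque': array([0.00928671, 0.00060741, 0.01825819]), 'finger_gap': 0.09419938278257008} 0.0188
scene 553.3235858079762 553.3235858079762 315.85314769523734 243.26328452602877 [[-0.993, -0.1179, -0.0075], [-0.0949, 0.8338, -0.5439], [0.0704, -0.5393, -0.8391]] [0.5013, 0.1205, 1.1753] cam [0.427 0.593 1.056]
top 567.0039177439729 567.0039177439729 318.44281207796973 242.1346134767685 [[0.0215, -0.9998, 0.0], [-0.9959, -0.0214, -0.0881], [0.088, 0.0019, -0.9961]] [-0.0202, 0.5218, 1.2484] cam [ 0.41  -0.011  1.29 ]
{'fx': 347.98371645566436, 'fy': 347.98371645566436, 'cx': 325.9975954677357, 'cy': 238.67062426047355, 'mount': array([[ 9.99999729e-01, -6.74779763e-04,  2.94854949e-04,
        -4.17590210e-04],
       [ 5.68372091e-04,  9.61850286e-01,  2.73575774e-01,
        -8.04092293e-02],
       [-4.68209713e-04, -2.73575533e-01,  9.61850409e-01,
        -1.79435016e-01],
       [ 0.00000000e+00,  0.00000000e+00,  0.00000000e+00,
         1.00000000e+00]])}
```

View pics/top0.png

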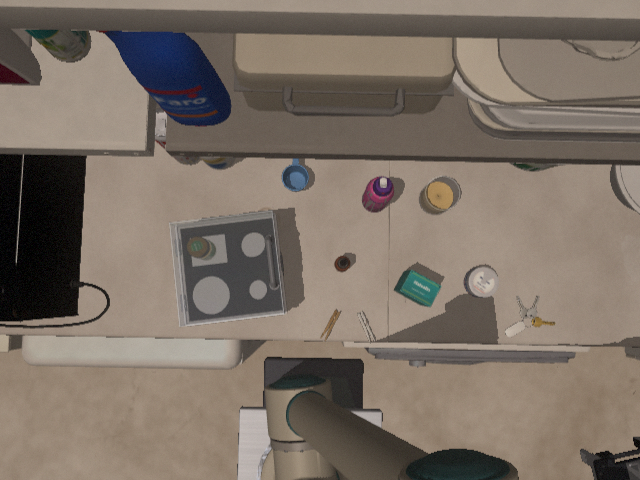

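View pics/scene0.png

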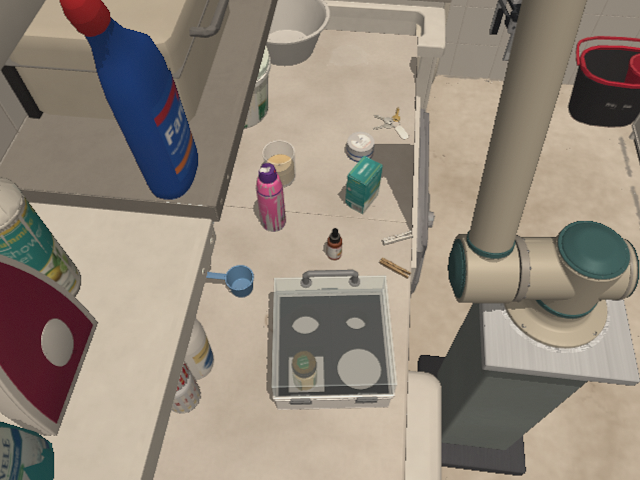

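The top view shows the case at left: handle at (271,262), hinge at left. The wells are oblong with jar (208,250), medium (254,245), wide (211,294) and small (258,290). The dropper is at (343,262), carton (418,288), pot (482,281), can (384,184) and candle (441,195).

```bash
cat > h.py <<'E'
import numpy as np,cv2
from station import robot,viewer,workorder
from scipy.spatial.transform import Rotation as Ro
def snap(n,save=None):
    s=robot.sense(); v=viewer.snapshot(n)
    if n=="wrist":
        q=np.array(s["ee_rot"]);T=Ro.from_quat(np.r_[q[1:],q[0]]).as_matrix();m=np.array(v["mount"])
        v["C"]=T@m[:3,3]+s["tcp_pos"]; v["W"]=T@m[:3,:3]
    else:
        v["W"]=np.array(v["R"]).T; v["C"]=-v["W"]@np.array(v["t"])
    if save: cv2.imwrite("pics/"+save,v["image"])
    return v
def ray(v,u,w,z):
    d=v["W"]@np.array([(u-v["cx"])/v["fx"],(w-v["cy"])/v["fy"],1]); C=v["C"]
    return C+d*(z-C[2])/d[2]
def proj(v,X):
    c=v["W"].T@(np.array(X)-v["C"]); return np.array([v["cx"]+v["fx"]*c[0]/c[2],v["cy"]+v["fy"]*c[1]/c[2]])
def st():
    s=robot.sense(); q=s["ee_rot"]; T=Ro.from_quat(np.r_[q[1:],q[0]]).as_matrix()
    print("t",round(s["time_s"],2),"tcp",np.round(s["tcp_pos"]*1000,1),"X",T[:,0].round(3),"Z",T[:,2].round(3),"F",np.round(s["contact_force"],1),"gap",round(s["finger_gap"]*1000,1),"j",np.round(s["joints"],2))
E
python3 - <<'E'
from h import *
v=snap("top"); im=v["image"]
for n,u,w,z in [("handle",271,262,.17),("jar",200,245,.105),("med",254,245,.014),("wide",211,294,.05),("small",258,290,.019),("drop",341,263,.1),("carton",418,288,.112),("pot",482,281,.041),("can",382,183,.19),("candle",441,195,.09)]:
    print(n,(ray(v,u,w,z)*1000).round())
hsv=cv2.cvtColor(im,cv2.COLOR_BGR2HSV)
# teal carton
m=cv2.inRange(hsv,(75,90,40),(100,255,255));m[:230]=0;m[330:]=0
c=max(cv2.findContours(m,0,2)[0],key=cv2.contourArea);print("teal",cv2.minAreaRect(c),cv2.approxPolyDP(c,3,True).reshape(-1,2).tolist())
crop=im[190:340,160:510]
cv2.imwrite("pics/crop0.png",cv2.resize(crop,None,fx=2.28,fy=2.28,interpolation=cv2.INTER_CUBIC))
sc=snap("scene")
print("drop scene",[ (ray(sc,335,233,.1)*1000).round()])
g=cv2.inRange(im,(150,150,150),(255,255,255));g[:, 285:]=0;g[:225]=0;g[325:]=0;g[:,:180]=0
for c in cv2.findContours(g,0,2)[0]:
    if cv2.contourArea(c)>80: print(cv2.contourArea(c),cv2.minEnclosingCircle(c),cv2.boundingRect(c))
E
```

```text
handle [468.  84. 170.]
jar [504. 239. 105.]
med [513. 136.  14.]
wide [401. 222.  50.]
small [412. 124.  19.]
drop [472. -57. 100.]
carton [ 423. -217.  112.]
pot [ 443. -370.   41.]
can [ 627. -132.  190.]
candle [ 623. -269.   90.]
teal ((417.75921630859375, 287.4472351074219), (38.33435821533203, 25.66912269592285), 28.300752639770508) [[409, 271], [398, 289], [429, 305], [440, 286]]
drop scene [array([470., -51., 100.])]
```

View pics/crop0.png

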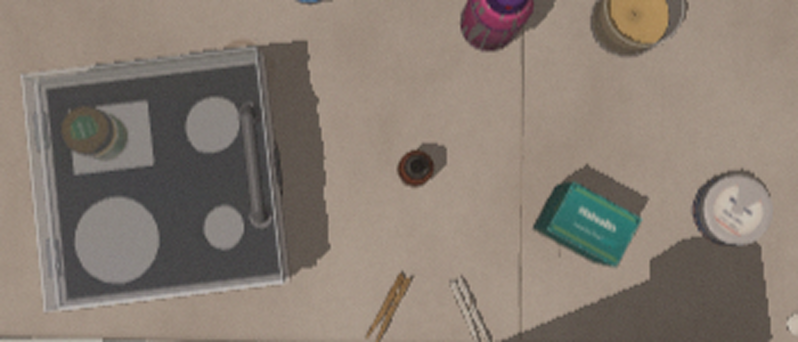

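Call:
jog_arm(
  moves=[
    [[28, 50, 10, 0, 0, -0.0113, 94], [28, 50, 10, 0, 0, -0.0113, 94], [28, 50, 10, 0, 0, -0.0113, 94], [28, 50, 10, 0, 0, -0.0113, 94], [28, 50, 10, 0, 0, -0.0113, 94], [28, 50, 10, 0, 0, -0.0113, 94], [28, 50, 10, 0, 0, -0.0113, 94], [28, 50, 10, 0, 0, -0.0113, 94], [28, 50, 10, 0, 0, -0.0113, 94], [28, 50, 10, 0, 0, -0.0113, 94]],
  ],
)

```text
time_s: 1.5
tcp_pos: [0.4143, -0.0575, 0.306]
ee_rot: [-0.0, 0.749, -0.663, 0.001]
contact_force: [0.5, -1.6, 0.4]
finger_gap: 0.0944
```

Call:
jog_arm(
  moves=[
    [[18, 47, 0, 0, 0, 0, 94], [18, 47, 0, 0, 0, 0, 94], [18, 47, 0, 0, 0, 0, 94], [0, 0, 0, 0, 0, 0, 94]],
  ],
)

```text
time_s: 2.0
tcp_pos: [0.4683, 0.0846, 0.305]
ee_rot: [-0.0, 0.751, -0.661, -0.0]
contact_force: [-0.6, -0.2, -0.5]
finger_gap: 0.094
```

Run:
```python
from h import *
st(); v=snap("wrist","w1.png")
print(proj(v,[.468,.084,.17]))
```

```text
t 2.0 tcp [468.3  84.6 305. ] X [ 0.127 -0.992 -0.001] Z [-0.001  0.001 -1.   ] F [-0.6 -0.2 -0.5] gap 94.0 j [0.03 0.08 1.51 0.   1.55 1.48]
[327.10520456 229.67265114]
```

View pics/w1.png

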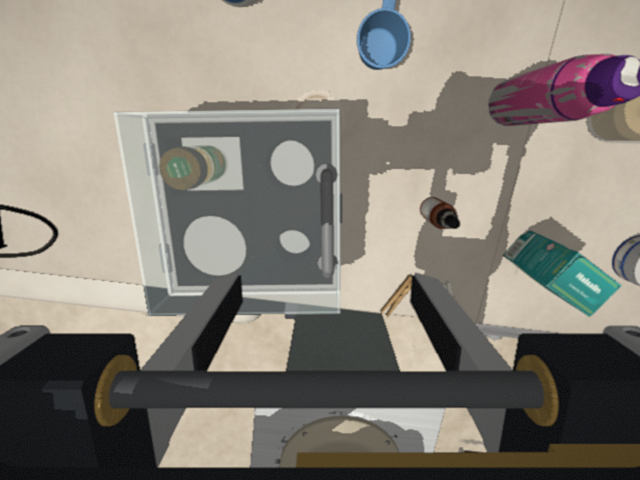

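The bar runs from (326,170) to (328,275), parallel to the pads. Its middle is about 7 mm further in x than estimated.

Call:
jog_arm(
  moves=[
    [[2, 0, -40, 0, 0, 0, 94], [2, 0, -50, 0, 0, 0, 60], [0, 0, -40, 0, 0, 0, 50], [0, 0, -24, 0, 0, 0, 40], [0, 0, 0, 0, 0, 0, 0], [0, 0, 0, 0, 0, 0, 0], [0, 0, 0, 0, 0, 0, 0], [0, 0, 0, 0, 0, 0, 0]],
  ],
  force=15,
)

```text
time_s: 3.05
tcp_pos: [0.4724, 0.0817, 0.1525]
ee_rot: [-0.001, 0.749, -0.663, 0.001]
contact_force: [0.1, 0.3, -0.0]
finger_gap: 0.0274
```

Run:
```python
from h import *
st()
th=np.linspace(0,1.72,19);p=np.radians(26.11)+th
d=204-227.2*np.cos(p);z=227.2*np.sin(p)
P=np.c_[-.127*d,.992*d,z]
print(np.diff(P,axis=0).round(1).tolist())
```

```text
t 3.05 tcp [472.4  81.7 152.5] X [ 0.121 -0.993  0.   ] Z [ 0.002 -0.    -1.   ] F [ 0.1  0.3 -0. ] gap 27.4 j [ 0.03  0.17  1.79 -0.    1.18  1.48]
[[-1.3, 10.4, 19.0], [-1.6, 12.1, 17.9], [-1.8, 13.8, 16.7], [-2.0, 15.3, 15.3], [-2.1, 16.7, 13.7], [-2.3, 17.9, 12.1], [-2.4, 19.0, 10.3], [-2.5, 19.8, 8.4], [-2.6, 20.5, 6.5], [-2.7, 21.1, 4.5], [-2.7, 21.4, 2.4], [-2.8, 21.5, 0.4], [-2.7, 21.5, -1.7], [-2.7, 21.2, -3.8], [-2.7, 20.7, -5.8], [-2.6, 20.1, -7.8], [-2.5, 19.3, -9.7], [-2.3, 18.3, -11.5]]
```

Call:
jog_arm(
  moves=[
    [[0, 0, 0, 0, 0, 0, 0], [0, 0, 0, 0, 0, 0, 0], [0, 0, 0, 0, 0, 0, 0], [-1.3, 10.4, 19, 0, 0, 0, 0], [-1.6, 12.1, 17.9, 0, 0, 0, 0], [0, 0, 0, 0, 0, 0, 0]],
  ],
  force=15,
)

```text
time_s: 3.8
tcp_pos: [0.4686, 0.1059, 0.1888]
ee_rot: [-0.001, 0.749, -0.662, -0.001]
contact_force: [0.6, 3.0, -4.2]
finger_gap: 0.0114
```

Gripped, gap 11.4 mm. Continuing along the arc.

Call:
jog_arm(
  moves=[
    [[-1.8, 13.8, 16.7, 0, 0, 0, 0], [-2, 15.3, 15.3, 0, 0, 0, 0], [-2.1, 16.7, 13.7, 0, 0, 0, 0], [-2.3, 17.9, 12.1, 0, 0, 0, 0], [-2.4, 19, 10.3, 0, 0, 0, 0], [-2.5, 19.8, 8.4, 0, 0, 0, 0], [-2.6, 20.5, 6.5, 0, 0, 0, 0], [-2.7, 21.1, 4.5, 0, 0, 0, 0], [0, 0, 0, 0, 0, 0, 0]],
  ],
)

```text
time_s: 4.92
tcp_pos: [0.4496, 0.2503, 0.2772]
ee_rot: [-0.001, 0.75, -0.662, -0.0]
contact_force: [-2.4, -2.2, 5.1]
finger_gap: 0.0116
```

Call:
jog_arm(
  moves=[
    [[-2.7, 21.4, 2.4, 0, 0, 0, 0], [-2.8, 21.5, 0.4, 0, 0, 0, 0], [-2.7, 21.5, -1.7, 0, 0, 0, 0], [-2.7, 21.2, -3.8, 0, 0, 0, 0], [-2.7, 20.7, -5.8, 0, 0, 0, 0], [-2.6, 20.1, -7.8, 0, 0, 0, 0], [-2.5, 19.3, -9.7, 0, 0, 0, 0], [0, 0, 0, 0, 0, 0, 0]],
  ],
)

```text
time_s: 5.92
tcp_pos: [0.4304, 0.3966, 0.2484]
ee_rot: [0.0, 0.749, -0.662, -0.002]
contact_force: [-4.7, 0.9, 0.9]
finger_gap: 0.0114
```

Run:
```python
from h import *
st(); snap("scene","s1.png")
```

```text
t 5.92 tcp [430.4 396.6 248.4] X [ 0.123 -0.992 -0.002] Z [-0.003  0.002 -1.   ] F [-4.7  0.9  0.9] gap 11.4 j [0.62 0.27 1.4  0.   1.47 2.07]
```

View pics/s1.png

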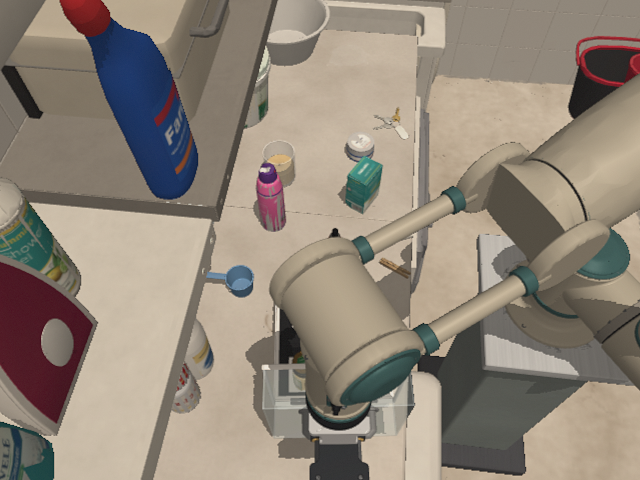

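The lid is held past upright (θ≈1.64 from the arc). Releasing and rising, then turning the jaws to the case's x and moving above the jar.

Call:
jog_arm(
  moves=[
    [[0, 0, 0, 0, 0, 0, 28], [0, 0, 0, 0, 0, 0, 28], [0, 3, 0, 0, 0, 0, 28], [0, 0, 20, 0, 0, 0, 28], [0, 0, 40, 0, 0, 0, 28], [0, 0, 40, 0, 0, 0, 40]],
  ],
)

```text
time_s: 6.72
tcp_pos: [0.4323, 0.3968, 0.351]
ee_rot: [-0.0, 0.749, -0.663, 0.0]
contact_force: [0.4, 0.4, -0.9]
finger_gap: 0.0349
```

Call:
jog_arm(
  moves=[
    [[5, -20, 0, 0, 0, 0.16, 94], [5, -20, 0, 0, 0, 0.16, 94], [5, -20, 0, 0, 0, 0.16, 94], [5, -20, 0, 0, 0, 0.16, 94], [5, -20, 0, 0, 0, 0.16, 94], [7, -20, 0, 0, 0, 0.16, 94], [7, -20, 0, 0, 0, 0.16, 94], [7, -20, 0, 0, 0, 0.16, 94], [7, -10, 0, 0, 0, 0.16, 94], [7, 0, 0, 0, 0, 0.13, 94]],
  ],
)

```text
time_s: 7.98
tcp_pos: [0.4926, 0.2259, 0.3503]
ee_rot: [0.0, 0.998, 0.062, 0.001]
contact_force: [-0.1, 0.0, 1.0]
finger_gap: 0.094
```

Run:
```python
from h import *
st(); v=snap("wrist","w2.png")
```

```text
t 7.97 tcp [492.6 225.9 350.3] X [0.992 0.123 0.001] Z [ 0.002 -0.    -1.   ] F [-0.1  0.   1. ] gap 94.0 j [ 0.3   0.18  1.29 -0.    1.67  0.18]
```

View pics/w2.png

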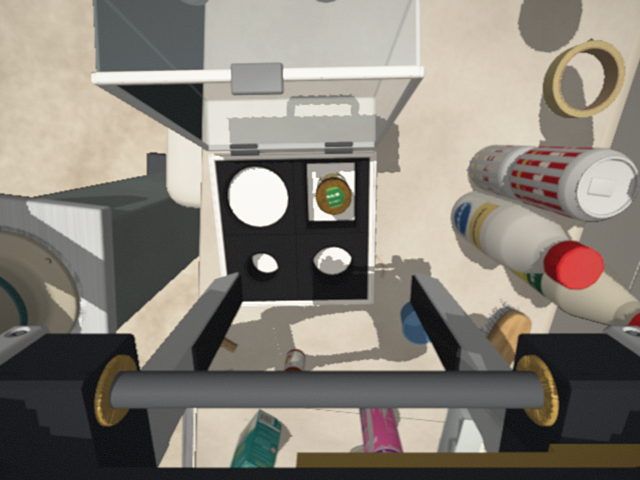

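The lid stands open. The wells show wide at (258,196), oblong with jar top at (333,195), small at (264,263) and medium at (333,260).

Run:
```python
from h import *
st(); v=snap("wrist"); g=cv2.cvtColor(v["image"],cv2.COLOR_BGR2GRAY)
d=(g<60).astype(np.uint8); d[:150]=0;d[308:]=0;d[:,:200]=0;d[:,385:]=0
Z=.068
def fit(pts):
    P=np.array([ray(v,u,w,Z)[:2]*1000 for u,w in pts]); vx,vy,x0,y0=cv2.fitLine(P.astype(np.float32),cv2.DIST_HUBER,0,.01,.01).ravel(); return np.array([x0,y0]),np.array([vx,vy])
top=[(u,np.where(d[152:180,u])[0].min()+152) for u in range(230,360,5)]
bot=[(u,np.where(d[285:306,u])[0].max()+285) for u in range(255,360,5)]
lef=[(np.where(d[w,205:240])[0].min()+205,w) for w in range(165,270,5)]
rig=[(np.where(d[w,355:384])[0].max()+355,w) for w in range(170,290,5)]
L={n:fit(p) for n,p in dict(top=top,bot=bot,lef=lef,rig=rig).items()}
for n,(p,t) in L.items(): print(n,p.round(1),"ang",np.degrees(np.arctan2(t[1],t[0])).round(2))
def X(a,b):
    (p,t),(q,s)=L[a],L[b]; k=np.linalg.solve(np.c_[t,-s],q-p); return p+k[0]*t
C=[X(a,b) for a,b in(("top","lef"),("top","rig"),("bot","rig"),("bot","lef"))];print(np.round(C,1), "sides",[np.linalg.norm(C[i]-C[i-1]).round(1) for i in range(4)],"centre",np.mean(C,0).round(1))
w=cv2.inRange(g,170,255);w[:160]=0;w[230:]=0;w[:,:222]=0;w[:,365:]=0
for c in cv2.findContours(w,0,2)[0]:
    if cv2.contourArea(c)>150:
        (u,y),r=cv2.minEnclosingCircle(c);print("white",(u,y),r,ray(v,u,y,.054)*1000)
print("jar top",ray(v,333,196,.118)*1000)
```

```text
t 8.03 tcp [493.4 226.2 350. ] X [0.992 0.126 0.002] Z [ 0.002 -0.    -1.   ] F [1.4 0.8 1. ] gap 94.2 j [ 0.3   0.18  1.29 -0.    1.67  0.18]
top [454.8 277.1] ang 7.81
bot [477.1  80.7] ang 7.15
lef [353.7 205. ] ang -81.86
rig [554.4 187. ] ang -82.07
[[345.5 262.1]
 [540.3 288.9]
 [567.7  92.1]
 [373.3  67.7]] sides [np.float32(196.4), np.float32(196.6), np.float32(198.7), np.float32(195.8)] centre [456.7 177.7]
white (322.5, 195.5) 26.655305862426758 [488.96739383 231.93575344  54.        ]
white (345.5, 182.5) 14.089102745056152 [517.78713083 253.43754003  54.        ]
white (256.8536682128906, 196.85365295410156) 30.216691970825195 [399.77180081 218.82149629  54.        ]
jar top [500.70361952 242.85748269 118.        ]
```

Call:
jog_arm(
  moves=[
    [[4, 8, -55, 0, 0, 0, 94], [4, 8, -55, 0, 0, 0, 94], [0, 0, -55, 0, 0, 0, 94], [0, 0, -50, 0, 0, 0, 94], [0, 0, -35, 0, 0, 0, 80], [0, 0, -22, 0, 0, 0, 70], [0, 0, 0, 0, 0, 0, 30], [0, 0, 0, 0, 0, 0, 30], [0, 0, 0, 0, 0, 0, 30], [0, 0, 0, 0, 0, 0, 30]],
  ],
  force=20,
)

```text
time_s: 9.32
tcp_pos: [0.5006, 0.2433, 0.0792]
ee_rot: [-0.0, 0.998, 0.06, 0.001]
contact_force: [-1.1, -0.3, 2.7]
finger_gap: 0.0437
```

Call:
jog_arm(
  moves=[
    [[0, 0, 0, 0, 0, 0, 30], [0, 0, 0, 0, 0, 0, 30]],
  ],
)

```text
time_s: 9.57
tcp_pos: [0.5006, 0.2434, 0.0791]
ee_rot: [-0.0, 0.998, 0.06, 0.001]
contact_force: [-0.5, 0.9, 7.0]
finger_gap: 0.0438
```

Call:
jog_arm(
  moves=[
    [[0, 0, 25, 0, 0, 0, 30], [0, 0, 50, 0, 0, 0, 30], [3, -27, 5, 0, 0, 0, 30], [3, -27, 0, 0, 0, 0, 30], [3, -27, 0, 0, 0, 0, 30], [4, -27, 0, 0, 0, 0, 30], [0, 0, 0, 0, 0, 0, 30], [0, 0, 0, 0, 0, 0, 30]],
  ],
)

```text
time_s: 10.58
tcp_pos: [0.5125, 0.1356, 0.1577]
ee_rot: [-0.0, 0.998, 0.06, -0.0]
contact_force: [0.1, 0.6, -1.5]
finger_gap: 0.0438
```

Run:
```python
from h import *
st(); v=snap("wrist","w3.png")
```

```text
t 10.57 tcp [512.5 135.6 157.7] X [ 0.993  0.12  -0.   ] Z [-0.     0.001 -1.   ] F [ 0.1  0.6 -1.5] gap 43.8 j [0.13 0.24 1.68 0.   1.22 0.01]
```

View pics/w3.png

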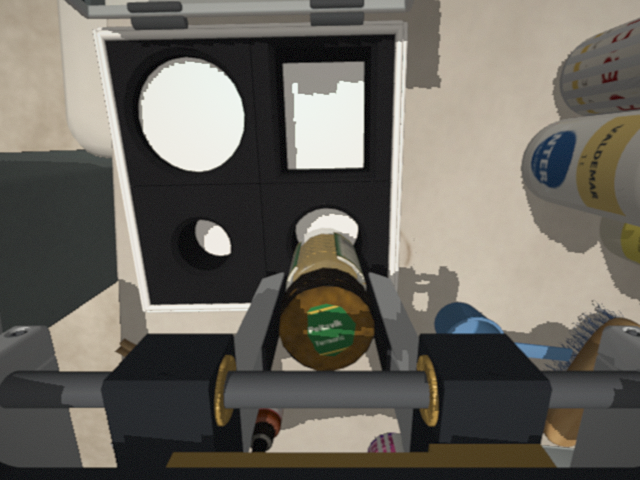

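The jar is held upright with its lid centre at (327,327). The block seams cross at about (259,183).

Run:
```python
from h import *
v=snap("wrist")
print("jar top",(ray(v,327,327,.197)*1000).round(1),"seam",(ray(v,259,183.5,.068)*1000).round(1))
print("medium expected px",proj(v,[.5133,.1352,.068]))
for n,(u,w) in dict(TL=(104,38),TR=(397,36),BR=(390,303)).items(): print(n,(ray(v,u,w,.068)*1000).round(1))
```

```text
jar top [513.7 134.7 197. ] seam [456.1 177.   68. ]
medium expected px [326.1718296  243.77575244]
TL [342.9 264.1  68. ]
TR [543.8 289.7  68. ]
BR [573.4  89.6  68. ]
```

Call:
jog_arm(
  moves=[
    [[0, 0, -25, 0, 0, 0, 30], [0, 0, -25, 0, 0, 0, 30], [0, 0, -15, 0, 0, 0, 30], [0, 0, -7, 0, 0, 0, 30], [0, 0, 0, 0, 0, 0, 30], [0, 0, 0, 0, 0, 0, 30]],
  ],
)

```text
time_s: 11.42
tcp_pos: [0.5135, 0.1352, 0.0867]
ee_rot: [-0.0, 0.998, 0.06, 0.001]
contact_force: [-0.5, -0.6, -0.5]
finger_gap: 0.0436
```

Call:
jog_arm(
  moves=[
    [[0, 0, -2.5, 0, 0, 0, 30], [0, 0, 0, 0, 0, 0, 60], [0, 0, 0, 0, 0, 0, 64], [0, 0, 0, 0, 0, 0, 64], [0, 0, 0, 0, 0, 0, 64], [0, 0, 20, 0, 0, 0, 64], [0, 0, 50, 0, 0, 0, 80], [0, 0, 60, 0, 0, 0, 94], [0, 0, 20, 0, 0, 0, 94]],
  ],
)

```text
time_s: 12.55
tcp_pos: [0.5147, 0.1353, 0.2376]
ee_rot: [-0.0, 0.998, 0.06, 0.004]
contact_force: [-0.6, -0.7, -0.0]
finger_gap: 0.0906
```

Run:
```python
from h import *
st(); v=snap("wrist","w4.png"); print("jar top expected px",proj(v,[.5135,.135,.123]))
```

```text
t 12.55 tcp [514.7 135.3 237.6] X [0.993 0.121 0.007] Z [ 0.007  0.001 -1.   ] F [-0.6 -0.7 -0. ] gap 90.6 j [0.13 0.19 1.54 0.   1.4  0.01]
jar top expected px [322.9918737  235.02072161]
```

View pics/w4.png

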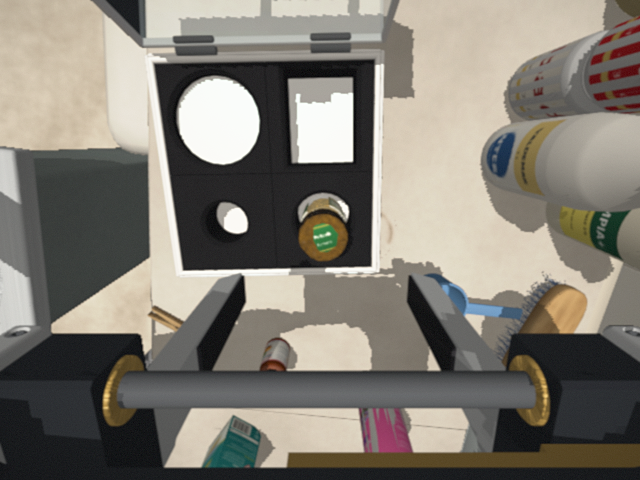

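The jar is seated in the medium well, with its lid at (323,235) as predicted. Next is the carton.

Call:
jog_arm(
  moves=[
    [[-12, -44, 0, 0, 0, -0.075, 94], [-12, -44, 0, 0, 0, -0.075, 94], [-12, -44, 0, 0, 0, -0.075, 94], [-12, -44, 0, 0, 0, -0.075, 94], [-11, -44, 0, 0, 0, -0.075, 94], [-11, -44, 0, 0, 0, -0.075, 94], [-11, -44, 0, 0, 0, -0.075, 94], [-11, -44, 0, 0, 0, -0.075, 94], [0, 0, 0, 0, 0, 0, 94]],
  ],
)

```text
time_s: 13.72
tcp_pos: [0.4198, -0.2193, 0.2323]
ee_rot: [0.0, 0.971, -0.239, -0.001]
contact_force: [0.0, -0.4, 0.6]
finger_gap: 0.094
```

Run:
```python
from h import *
st(); v=snap("wrist","w5.png"); im=v["image"]
hsv=cv2.cvtColor(im,cv2.COLOR_BGR2HSV)
m=cv2.inRange(hsv,(75,80,30),(100,255,255)); 
c=max(cv2.findContours(m,0,2)[0],key=cv2.contourArea);a=cv2.approxPolyDP(c,4,True).reshape(-1,2)
for u,w in a: print((u,w),(ray(v,u,w,.110)*1000).round(1)[:2])
```

```text
t 13.72 tcp [ 419.8 -219.3  232.3] X [ 0.885 -0.465 -0.001] Z [-0.001  0.    -1.   ] F [ 0.  -0.4  0.6] gap 94.0 j [-0.63  0.11  1.66 -0.    1.38 -0.14]
(np.int32(352), np.int32(183)) [ 460.4 -190.4]
(np.int32(311), np.int32(183)) [ 429.1 -174. ]
(np.int32(305), np.int32(195)) [ 419.5 -180.7]
(np.int32(306), np.int32(270)) [ 386.9 -242.3]
(np.int32(358), np.int32(271)) [ 429.1 -265.5]
(np.int32(360), np.int32(195)) [ 461.9 -203. ]
```

View pics/w5.png

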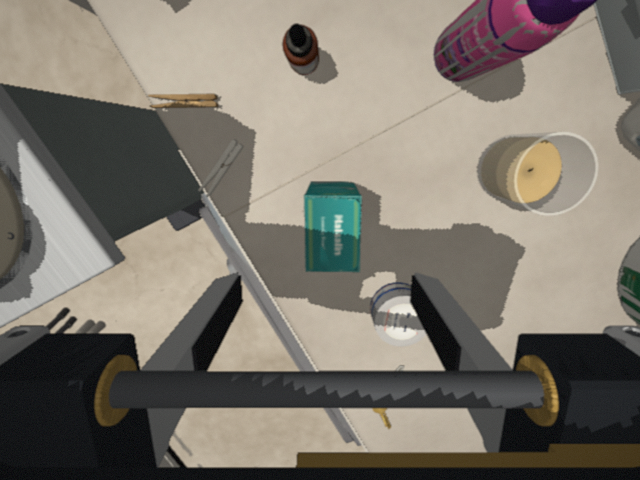

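The carton top has corners at (306,195), (360,195), (358,271) and (306,270), square to the jaws. Its centre is about (424,-223).

Call:
jog_arm(
  moves=[
    [[4, -3, -50, 0, 0, 0, 94], [0, 0, -50, 0, 0, 0, 94], [0, 0, -40, 0, 0, 0, 80], [0, 0, -22, 0, 0, 0, 70], [0, 0, 0, 0, 0, 0, 45], [0, 0, 0, 0, 0, 0, 45], [0, 0, 0, 0, 0, 0, 45], [0, 0, 0, 0, 0, 0, 45]],
  ],
  force=15,
)

```text
time_s: 14.78
tcp_pos: [0.4254, -0.2202, 0.0723]
ee_rot: [0.0, 0.971, -0.237, 0.001]
contact_force: [0.3, 0.8, 1.8]
finger_gap: 0.0555
```

Call:
jog_arm(
  moves=[
    [[0, 0, 0, 0, 0, 0, 45], [0, 0, 0, 0, 0, 0, 45], [0, 0, 30, 0, 0, 0, 45], [0, 0, 50, 0, 0, 0, 45], [0, 0, 50, 0, 0, 0, 45]],
  ],
)

```text
time_s: 15.4
tcp_pos: [0.4242, -0.2198, 0.2023]
ee_rot: [-0.0, 0.971, -0.237, -0.001]
contact_force: [0.5, -1.0, -0.6]
finger_gap: 0.0552
```

Call:
jog_arm(
  moves=[
    [[7.6, 45.4, 4, 0, 0, 0.0615, 45], [7.6, 45.4, 4, 0, 0, 0.0615, 45], [7.6, 45.4, 4, 0, 0, 0.0615, 45], [7.6, 45.4, 4, 0, 0, 0.0615, 45], [7.6, 45.4, 4, 0, 0, 0.0615, 45], [7.6, 45.4, 4, 0, 0, 0.0615, 45], [7.6, 45.4, 0, 0, 0, 0.0615, 45], [7.6, 45.4, 0, 0, 0, 0.0615, 45], [7.6, 45.4, 0, 0, 0, 0.0615, 45], [7.6, 45.4, 0, 0, 0, 0.0615, 45]],
  ],
)

```text
time_s: 16.65
tcp_pos: [0.5007, 0.2353, 0.225]
ee_rot: [0.0, 0.998, 0.069, -0.0]
contact_force: [1.4, -0.8, -0.6]
finger_gap: 0.0552
```

Call:
jog_arm(
  moves=[
    [[0, 0, -25, 0, 0, 0, 45], [0, 0, -25, 0, 0, 0, 45], [0, 0, 0, 0, 0, 0, 45]],
  ],
)

```text
time_s: 17.02
tcp_pos: [0.499, 0.2334, 0.1732]
ee_rot: [0.001, 0.998, 0.068, -0.003]
contact_force: [0.8, -0.3, -0.8]
finger_gap: 0.0552
```

Run:
```python
from h import *
st(); v=snap("wrist","w6.png"); im=v["image"]
hsv=cv2.cvtColor(im,cv2.COLOR_BGR2HSV)
m=cv2.inRange(hsv,(75,80,30),(100,255,255)); 
c=max(cv2.findContours(m,0,2)[0],key=cv2.contourArea);a=cv2.approxPolyDP(c,4,True).reshape(-1,2)
z=robot.sense()["tcp_pos"][2]+.039
for u,w in a: print((u,w),(ray(v,u,w,z)*1000).round(1)[:2])
```

```text
t 17.02 tcp [499.  233.4 173.2] X [ 0.991  0.136 -0.005] Z [-0.005 -0.002 -1.   ] F [ 0.8 -0.3 -0.8] gap 55.2 j [ 0.31  0.26  1.61 -0.    1.28  0.18]
(np.int32(291), np.int32(211)) [478.6 283.5]
(np.int32(266), np.int32(257)) [470.3 262.4]
(np.int32(273), np.int32(259)) [473.3 261.9]
(np.int32(267), np.int32(263)) [471.  259.8]
(np.int32(271), np.int32(368)) [477.4 208.4]
(np.int32(279), np.int32(370)) [481.2 207.9]
(np.int32(275), np.int32(267)) [474.5 258.5]
(np.int32(280), np.int32(265)) [476.5 259.7]
(np.int32(286), np.int32(370)) [484.4 208.3]
(np.int32(366), np.int32(370)) [521.3 213.5]
(np.int32(371), np.int32(269)) [515.1 263.2]
(np.int32(376), np.int32(282)) [518.2 257.6]
(np.int32(371), np.int32(370)) [523.6 213.8]
(np.int32(378), np.int32(370)) [526.8 214.3]
(np.int32(383), np.int32(256)) [519.1 269.6]
(np.int32(363), np.int32(212)) [507.6 287.1]
(np.int32(339), np.int32(211)) [497.9 286.1]
(np.int32(360), np.int32(217)) [506.8 284.8]
(np.int32(294), np.int32(217)) [480.1 281.2]
```

View pics/w6.png

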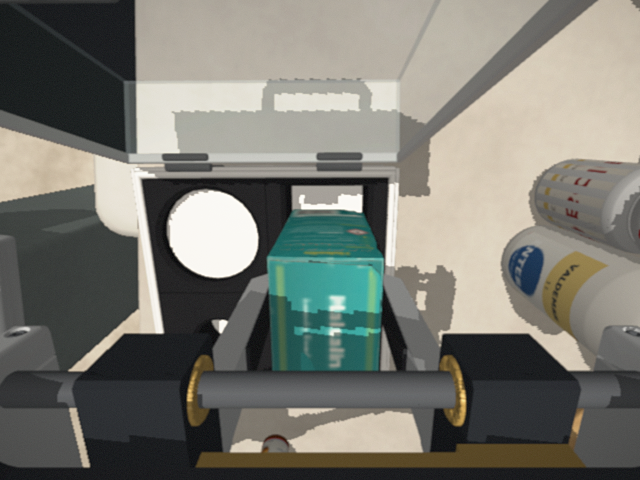

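Call:
jog_arm(
  moves=[
    [[0.5, 1, -20, 0, 0, 0, 45], [0, 0, -15, 0, 0, 0, 45], [0, 0, -15, 0, 0, 0, 45], [0, 0, 0, 0, 0, 0, 45]],
  ],
)

```text
time_s: 17.58
tcp_pos: [0.5005, 0.2346, 0.1243]
ee_rot: [0.0, 0.998, 0.068, -0.001]
contact_force: [-1.2, -0.4, -0.5]
finger_gap: 0.0552
```

Call:
jog_arm(
  moves=[
    [[0, 0, -15, 0, 0, 0, 45], [0, 0, -13, 0, 0, 0, 45], [0, 0, -6, 0, 0, 0, 45], [0, 0, 0, 0, 0, 0, 45], [0, 0, 0, 0, 0, 0, 45]],
  ],
)

```text
time_s: 18.2
tcp_pos: [0.5016, 0.2352, 0.0916]
ee_rot: [-0.0, 0.998, 0.068, 0.0]
contact_force: [-0.5, -0.1, -0.5]
finger_gap: 0.0554
```

Call:
jog_arm(
  moves=[
    [[0, 0, -5, 0, 0, 0, 45], [0, 0, 0, 0, 0, 0, 45], [0, 0, 0, 0, 0, 0, 70], [0, 0, 0, 0, 0, 0, 70], [0, 0, 0, 0, 0, 0, 70], [0, 0, 20, 0, 0, 0, 70], [0, 0, 50, 0, 0, 0, 80], [0, 0, 60, 0, 0, 0, 94], [0, 0, 20, 0, 0, 0, 94]],
  ],
)

```text
time_s: 19.32
tcp_pos: [0.5029, 0.2356, 0.2405]
ee_rot: [-0.001, 0.998, 0.068, 0.003]
contact_force: [-0.1, 0.1, -1.3]
finger_gap: 0.0938
```

Run:
```python
from h import *
st(); v=snap("wrist","w7.png")
ex=np.array([.991,.136,0]);ey=np.array([-.136,.991,0])
for a,b in((-1,1),(1,1),(1,-1),(-1,-1)): print(proj(v,np.array([.4998,.2343,.122])+a*.0275*ex+b*.037*ey).round())
t=snap("top")
print("pot edges"); im=t["image"]; cv2.imwrite("pics/top1.png",cv2.resize(im[150:340,160:520],None,fx=2.2,fy=2.2))
```

```text
t 19.32 tcp [502.9 235.6 240.5] X [0.991 0.136 0.007] Z [ 0.007  0.002 -1.   ] F [-0.1  0.1 -1.3] gap 93.8 j [ 0.31  0.22  1.49 -0.    1.42  0.18]
[288. 193.]
[353. 193.]
[351. 274.]
[291. 274.]
pot edges
```

View pics/w7.png

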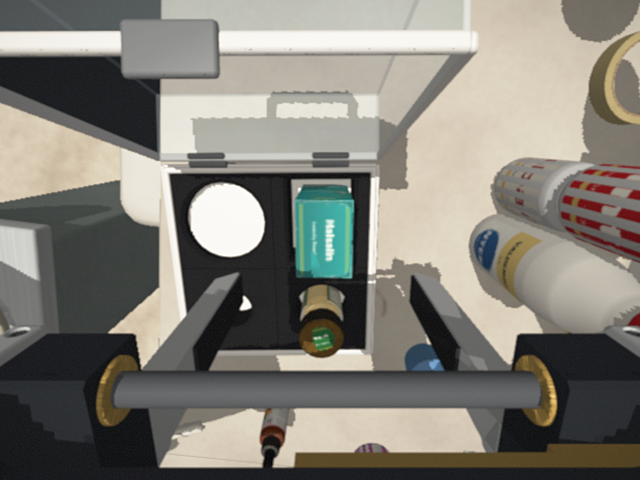

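The carton is down in its well, with its top corners within a few pixels of the prediction. Next is the pot.

Call:
jog_arm(
  moves=[
    [[-5, -50, 0, 0, 0, 0, 94], [-5, -55, 0, 0, 0, 0, 94], [-5, -55, 0, 0, 0, 0, 94], [-5, -55, 0, 0, 0, 0, 94], [-5, -55, 0, 0, 0, 0, 94], [-5, -55, 0, 0, 0, 0, 94], [-5, -55, 0, 0, 0, 0, 94], [-5, -55, 0, 0, 0, 0, 94], [-5, -55, 0, 0, 0, 0, 94], [-5, -55, 0, 0, 0, 0, 94]],
  ],
)

```text
time_s: 20.68
tcp_pos: [0.4501, -0.3111, 0.2344]
ee_rot: [-0.001, 0.998, 0.068, -0.001]
contact_force: [0.1, -0.2, 0.1]
finger_gap: 0.094
```

Call:
jog_arm(
  moves=[
    [[-5, -30, -20, 0, 0, 0, 94], [-5, -28, -20, 0, 0, 0, 94], [0, 0, 0, 0, 0, 0, 94]],
  ],
)

```text
time_s: 21.05
tcp_pos: [0.4393, -0.3681, 0.1926]
ee_rot: [-0.003, 0.998, 0.067, -0.002]
contact_force: [-0.2, 0.6, 1.0]
finger_gap: 0.0939
```

Run:
```python
from h import *
st(); v=snap("wrist","w8.png"); print(proj(v,[.443,-.370,.041]))
```

```text
t 21.05 tcp [ 439.3 -368.1  192.6] X [ 0.991  0.133 -0.004] Z [-0.005  0.005 -1.   ] F [-0.2  0.6  1. ] gap 93.9 j [-0.82  0.28  1.53 -0.    1.34 -0.95]
[329.49158666 228.03385835]
```

View pics/w8.png

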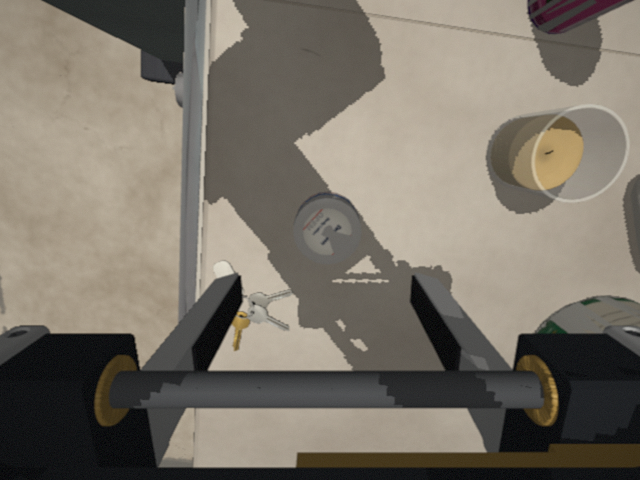

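The pot lid is centred near (329,230), matching the prediction (329,228).

Call:
jog_arm(
  moves=[
    [[3, -3, -50, 0, 0, 0, 94], [0, 0, -50, 0, 0, 0, 94], [0, 0, -45, 0, 0, 0, 94], [0, 0, -28, 0, 0, 0, 94], [0, 0, 0, 0, 0, 0, 60], [0, 0, 0, 0, 0, 0, 60], [0, 0, 0, 0, 0, 0, 60], [0, 0, 0, 0, 0, 0, 60], [0, 0, 0, 0, 0, 0, 60]],
  ],
  force=20,
)

```text
time_s: 22.22
tcp_pos: [0.4452, -0.3716, 0.0252]
ee_rot: [0.001, 0.998, 0.068, 0.001]
contact_force: [-0.1, 1.0, 6.4]
finger_gap: 0.0683
```

Call:
jog_arm(
  moves=[
    [[0, 0, 0, 0, 0, 0, 60], [0, 0, 30, 0, 0, 0, 60], [0, 0, 60, 0, 0, 0, 60], [0, 0, 60, 0, 0, 0, 60], [0, 0, 30, 0, 0, 0, 60]],
  ],
)

```text
time_s: 22.85
tcp_pos: [0.4453, -0.3721, 0.2076]
ee_rot: [0.002, 0.998, 0.068, 0.002]
contact_force: [0.7, 0.6, -1.3]
finger_gap: 0.0684
```

Call:
jog_arm(
  moves=[
    [[-4, 50, 0, 0, 0, 0, 60], [-4, 55, 0, 0, 0, 0, 60], [-4, 55, 0, 0, 0, 0, 60], [-4, 55, 0, 0, 0, 0, 60], [-4, 55, 0, 0, 0, 0, 60], [-4, 55, 0, 0, 0, 0, 60], [-4, 55, 0, 0, 0, 0, 60], [-4, 55, 0, 0, 0, 0, 60], [-4, 55, 0, 0, 0, 0, 60], [-4, 50, 0, 0, 0, 0, 60]],
  ],
)

```text
time_s: 24.1
tcp_pos: [0.4038, 0.1709, 0.2038]
ee_rot: [-0.0, 0.998, 0.068, 0.001]
contact_force: [1.2, -0.1, -0.7]
finger_gap: 0.0682
```

Call:
jog_arm(
  moves=[
    [[-4, 26, -25, 0, 0, 0, 60], [-1, 26, -25, 0, 0, 0, 60], [0, 0, -20, 0, 0, 0, 60], [0, 0, 0, 0, 0, 0, 60], [0, 0, 0, 0, 0, 0, 60]],
  ],
)

```text
time_s: 24.72
tcp_pos: [0.3999, 0.221, 0.1342]
ee_rot: [-0.0, 0.998, 0.068, 0.001]
contact_force: [-0.6, -0.5, -1.9]
finger_gap: 0.068
```

Run:
```python
from h import *
st(); v=snap("wrist","w9.png"); z=robot.sense()["tcp_pos"][2]
print("pot top expect",proj(v,[.4007,.2207,z+.016]))
```

```text
t 24.73 tcp [399.9 221.  134.2] X [0.991 0.135 0.002] Z [ 0.001  0.    -1.   ] F [-0.6 -0.5 -1.9] gap 68.0 j [ 0.35  0.15  1.86 -0.    1.13  0.22]
pot top expect [326.40485389 302.47627009]
```

View pics/w9.png

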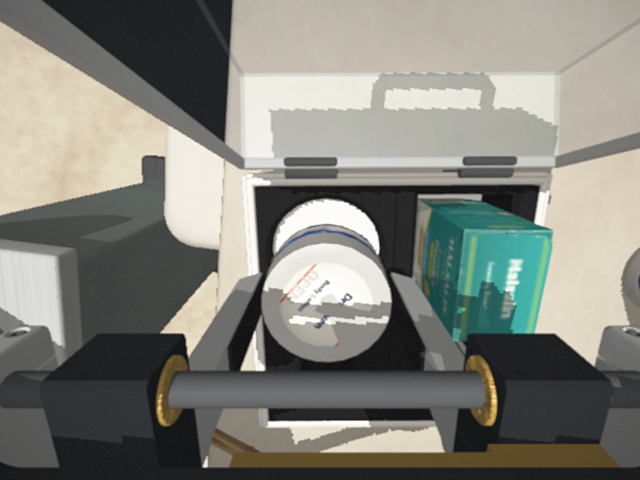

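Call:
jog_arm(
  moves=[
    [[0, 0, -20, 0, 0, 0, 60], [0, 0, -20, 0, 0, 0, 60], [0, 0, -10, 0, 0, 0, 60], [0, 0, -4, 0, 0, 0, 60], [0, 0, 0, 0, 0, 0, 60], [0, 0, 0, 0, 0, 0, 60]],
  ],
)

```text
time_s: 25.52
tcp_pos: [0.3992, 0.2208, 0.0811]
ee_rot: [0.0, 0.998, 0.068, 0.0]
contact_force: [-2.7, -2.1, 7.4]
finger_gap: 0.0685
```

Call:
jog_arm(
  moves=[
    [[0, 0, 0, 0, 0, 0, 82], [0, 0, 0, 0, 0, 0, 82], [0, 0, 0, 0, 0, 0, 82], [0, 0, 20, 0, 0, 0, 82], [0, 0, 50, 0, 0, 0, 82], [0, 0, 60, 0, 0, 0, 82], [0, 0, 20, 0, 0, 0, 82], [0, 0, 0, 0, 0, 0, 82]],
  ],
)

```text
time_s: 26.52
tcp_pos: [0.4004, 0.2215, 0.2309]
ee_rot: [-0.001, 0.998, 0.068, 0.002]
contact_force: [-0.4, 0.6, -0.1]
finger_gap: 0.082
```

Run:
```python
from h import *
st(); v=snap("wrist","w10.png")
for z in(.095,.109): print(z,proj(v,[.4007,.2207,z]))
```

```text
t 26.52 tcp [400.4 221.5 230.9] X [0.991 0.136 0.004] Z [ 0.004  0.001 -1.   ] F [-0.4  0.6 -0.1] gap 82.0 j [ 0.35  0.08  1.69 -0.    1.37  0.22]
0.095 [325.04812894 229.73657633]
0.109 [325.06613319 233.61139468]
```

View pics/w10.png

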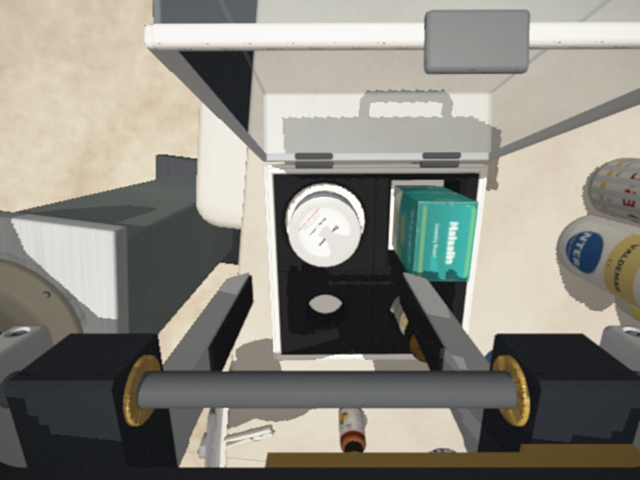

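The pot is seated, with its lid at (325,230) as predicted. Last is the dropper.

Call:
jog_arm(
  moves=[
    [[12, -46, 0, 0, 0, 0, 82], [12, -46, 0, 0, 0, 0, 82], [12, -46, 0, 0, 0, 0, 82], [12, -46, 0, 0, 0, 0, 82], [12, -46, 0, 0, 0, 0, 82], [10, -46, 0, 0, 0, 0, 82], [0, 0, 0, 0, 0, 0, 82], [0, 0, 0, 0, 0, 0, 82]],
  ],
)

```text
time_s: 27.58
tcp_pos: [0.4682, -0.0544, 0.2278]
ee_rot: [-0.001, 0.998, 0.068, -0.002]
contact_force: [-0.6, 0.9, 0.1]
finger_gap: 0.0819
```

Run:
```python
from h import *
st(); v=snap("wrist","w11.png")
print(proj(v,[.47,-.054,.1]),proj(v,[.47,-.054,.07]),proj(v,[.47,-.054,0]))
```

```text
t 27.57 tcp [468.2 -54.4 227.8] X [ 0.991  0.135 -0.003] Z [-0.003  0.002 -1.   ] F [-0.6  0.9  0.1] gap 81.9 j [-0.26  0.11  1.67  0.    1.37 -0.4 ]
[327.81403411 231.12264613] [327.76417061 223.56128964] [327.67488869 210.02247932]
```

View pics/w11.png

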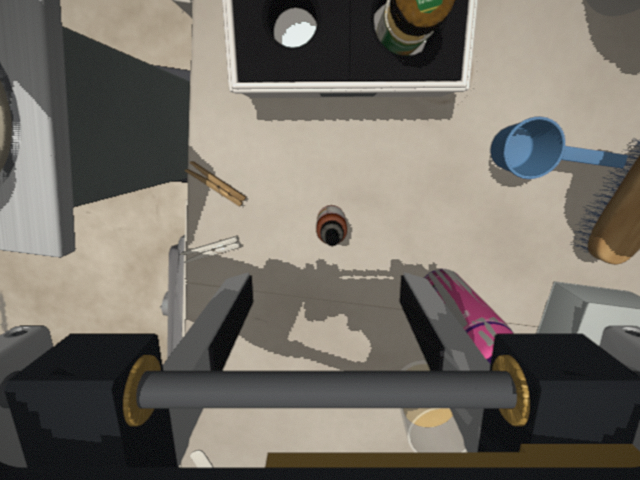

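The dropper's bulb is at (332,236) and its shoulder at (332,225), about 4 mm and -3 mm from the estimate, so it stands at about (473.5,-57).

Call:
jog_arm(
  moves=[
    [[5, -2.5, -40, 0, 0, 0, 82], [0, 0, -50, 0, 0, 0, 82], [0, 0, -50, 0, 0, 0, 70], [0, 0, -25, 0, 0, 0, 60], [0, 0, -16, 0, 0, 0, 60], [0, 0, 0, 0, 0, 0, 20], [0, 0, 0, 0, 0, 0, 20], [0, 0, 0, 0, 0, 0, 20], [0, 0, 0, 0, 0, 0, 20], [0, 0, 0, 0, 0, 0, 20]],
  ],
  force=12,
)

```text
time_s: 28.88
tcp_pos: [0.4749, -0.0576, 0.0492]
ee_rot: [0.0, 0.998, 0.068, 0.001]
contact_force: [-0.1, 1.1, 4.8]
finger_gap: 0.0314
```

Call:
jog_arm(
  moves=[
    [[0, 0, 0, 0, 0, 0, 20], [0, 0, 0, 0, 0, 0, 20]],
  ],
)

```text
time_s: 29.12
tcp_pos: [0.4749, -0.0576, 0.0492]
ee_rot: [0.0, 0.998, 0.068, 0.001]
contact_force: [-0.5, 1.2, 5.8]
finger_gap: 0.0314
```

Call:
jog_arm(
  moves=[
    [[0, 0, 20, 0, 0, 0, 20], [0, 0, 40, 0, 0, 0, 20], [0, 0, 40, 0, 0, 0, 20], [-15, 45, 20, 0, 0, 0, 20], [-15, 45, 0, 0, 0, 0, 20], [-15, 45, 0, 0, 0, 0, 20], [-15.5, 44, 0, 0, 0, 0, 20], [0, 0, -20, 0, 0, 0, 20], [0, 0, 0, 0, 0, 0, 20], [0, 0, 0, 0, 0, 0, 20]],
  ],
)

```text
time_s: 30.38
tcp_pos: [0.4141, 0.1212, 0.1486]
ee_rot: [0.0, 0.998, 0.068, 0.0]
contact_force: [-0.2, -0.0, 0.2]
finger_gap: 0.0319
```

Run:
```python
from h import *
st(); v=snap("wrist"); z=robot.sense()["tcp_pos"][2]
print("bulb px expected if centred", proj(v,[.4143,.1217,z+.052]),"TCP",proj(v,np.r_[robot.sense()["tcp_pos"][:2],z+.052]))
im=v["image"];p=proj(v,[.4143,.1217,z+.052]).astype(int)
cr=im[p[1]-80:p[1]+60,p[0]-70:p[0]+70]; cv2.imwrite("pics/w12.png",cv2.resize(cr,None,fx=4,fy=4))
print(p,cr.shape)
```

```text
t 30.38 tcp [414.1 121.2 148.6] X [0.991 0.135 0.   ] Z [ 0. -0. -1.] F [-0.2 -0.   0.2] gap 31.9 j [ 0.12  0.1   1.88 -0.    1.16 -0.01]
bulb px expected if centred [325.21951237 339.61944219] TCP [325.30230181 340.88930777]
[325 339] (140, 140, 3)
```

View pics/w12.png

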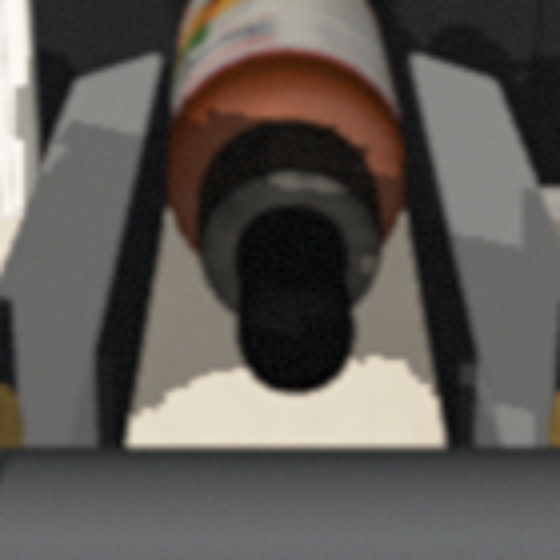

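The bottle hangs straight. Its bulb is at full-frame (329,343) against the predicted (325,340), under 2 mm off. Lowering.

Call:
jog_arm(
  moves=[
    [[-1, 1, -25, 0, 0, 0, 20], [0, 0, -20, 0, 0, 0, 20], [0, 0, -15, 0, 0, 0, 20], [0, 0, -10, 0, 0, 0, 20], [0, 0, -3, 0, 0, 0, 20], [0, 0, 0, 0, 0, 0, 20], [0, 0, 0, 0, 0, 0, 20]],
  ],
)

```text
time_s: 31.3
tcp_pos: [0.4133, 0.1226, 0.0759]
ee_rot: [-0.0, 0.998, 0.068, 0.001]
contact_force: [0.4, 0.3, 0.5]
finger_gap: 0.0316
```

Call:
jog_arm(
  moves=[
    [[0, 0, -2.5, 0, 0, 0, 20], [0, 0, 0, 0, 0, 0, 20], [0, 0, 0, 0, 0, 0, 50], [0, 0, 0, 0, 0, 0, 50], [0, 0, 0, 0, 0, 0, 50], [0, 0, 25, 0, 0, 0, 50], [0, 0, 50, 0, 0, 0, 50], [0, 0, 60, 0, 0, 0, 50], [0, 0, 20, 0, 0, 0, 50]],
  ],
)

```text
time_s: 32.42
tcp_pos: [0.4147, 0.1228, 0.2315]
ee_rot: [-0.0, 0.998, 0.068, 0.003]
contact_force: [0.1, -0.2, -0.6]
finger_gap: 0.05
```

Run:
```python
from h import *
st(); v=snap("wrist"); im=v["image"]
print("bulb exp", proj(v,[.4143,.1217,.125]),"shoulder",proj(v,[.4143,.1217,.093]))
cv2.imwrite("pics/w13.png",im)
```

```text
t 32.42 tcp [414.7 122.8 231.5] X [0.991 0.136 0.007] Z [ 0.007  0.001 -1.   ] F [ 0.1 -0.2 -0.6] gap 50.0 j [ 0.13  0.04  1.74  0.    1.36 -0.01]
bulb exp [323.84872474 238.48852232] shoulder [323.8327276  229.21254114]
```

The viewer is used up (16), so the final check is numeric: the arm goes up and back out of the top camera's view, then I measure colour masks.

Run:
```python
from h import *
v=snap("wrist"); im=v["image"]; hsv=cv2.cvtColor(im,cv2.COLOR_BGR2HSV)
b=cv2.inRange(hsv,(0,90,40),(18,255,200)); b[:190]=0;b[280:]=0;b[:,:285]=0;b[:,365:]=0
c=cv2.findContours(b,0,2)[0]; c=np.vstack([k for k in c if cv2.contourArea(k)>5])
print("brown",cv2.minEnclosingCircle(c),cv2.boundingRect(c))
p=lambda z,dx=0,dy=0:proj(v,[.4143+dx,.1217+dy,z]).round(1)
print("shoulder left/right exp",p(.093,-.0165),p(.093,.0165),"body 33mm")
g=cv2.cvtColor(im,cv2.COLOR_BGR2GRAY)
k=g[205:262:3,300:350:3]
print(k)
```

```text
brown ((321.1532897949219, 229.64962768554688), 17.46852684020996) (304, 213, 35, 31)
shoulder left/right exp [305.5 226.7] [340.  231.2] body 33mm
[[ 41  38  36  24  97 133  94 112 105 121 161 122  29  32  40  39  41]
 [ 41  37  27 135 121 107 142 168 162 149 131 251 167  45  35  39  43]
 [ 40  25 131 132 135 156 131 155 164 154 144 144 255 251  30  39  38]
 [ 31  65 170 115 136  77  51  49  52  64 118 131 227 254 159  25  38]
 [ 28  59 154 116  57  81  91  99  95  82  56  84 149 255 153  33  39]
 [ 29  28 130  59  91 112  76  73  80 102  97  67  86 236  90  33  40]
 [ 31  14  52  86  94  30  23  30  24  20  85  89  64 149  13  34  36]
 [ 30  18  67  94  34  68  99 107  95  73  20  90  69  37  25  35  37]
 [ 35  17  78  75  58  87  72  47  61  99  73  50  78  26  22  38  44]
 [ 34  30  77  67  89  60  22  17  15  36  91  43  81  22  29  37  42]
 [ 38  31  62  74  96  33  18  17  19  18  85  55  53  23  39  39  41]
 [ 40  32  41  72  84  33  26  24  21  16  64  57  33  35  41  39  42]
 [ 42  38  37  47  70  27  19  22  23  21  45  41  30  38  40  42  38]
 [ 35  38  40  36  37  34  21  20  17  15  28  22  36  40  43  40  43]
 [ 40  43  40  40  40  40  22  16  18  24  25  34  40  38  38  39  39]
 [ 39  40  41  41  37  38  41  39  40  43  38  40  39  38  41  38  41]
 [ 38  38  40  40  40  39  39  39  41  39  41  42  44  43  42  39  40]
 [ 43  40  41  41  37  40  44  40  41  41  38  40  40  41  40  41  37]
 [ 41  36  40  40  38  37  38  41  37  42  39  40  39  42  40  41  41]]
```

Call:
jog_arm(
  moves=[
    [[-10, -45, 10, 0, 0, 0, 50], [-10, -50, 10, 0, 0, 0, 50], [-10, -50, 0, 0, 0, 0, 50], [-10, -50, 0, 0, 0, 0, 50], [-10, -50, 0, 0, 0, 0, 50], [-10, -50, 0, 0, 0, 0, 50], [-10, -50, 0, 0, 0, 0, 50], [0, 0, 0, 0, 0, 0, 50], [0, 0, 0, 0, 0, 0, 50]],
  ],
)

```text
time_s: 33.65
tcp_pos: [0.3422, -0.2215, 0.2466]
ee_rot: [-0.001, 0.998, 0.068, -0.001]
contact_force: [-0.6, 0.2, -0.9]
finger_gap: 0.0495
```

Run:
```python
from h import *
st()
for n in("top","scene"):
    v=snap(n,n+"_end.png"); im=v["image"]; hsv=cv2.cvtColor(im,cv2.COLOR_BGR2HSV)
    ex=np.array([.991,.136,0]);ey=np.array([-.136,.991,0])
    def blob(name,m,X,r):
        p=proj(v,X).round().astype(int); w=np.zeros_like(m); cv2.circle(w,tuple(map(int,p)),r,255,-1); mm=m&w
        M=cv2.moments(mm,True)
        if M["m00"]<4: print(n,name,"none, exp",p);return
        q=ray(v,M["m10"]/M["m00"],M["m01"]/M["m00"],X[2]); print(n,name,"area",M["m00"],"pos",(q*1000).round(1),"exp",np.round(np.array(X)*1000,1))
    blob("dropper brown",cv2.inRange(hsv,(0,90,30),(18,255,220)),[.4143,.1217,.093],14)
    blob("jar green label",cv2.inRange(hsv,(45,80,30),(90,255,255)),[.5133,.1352,.123],14)
    blob("carton teal",cv2.inRange(hsv,(75,90,30),(100,255,255)),[.4998,.2343,.122],26)
    blob("pot white",cv2.inRange(hsv,(0,0,130),(180,70,255)),[.4007,.2207,.095],24)
    blob("can",cv2.inRange(hsv,(125,80,30),(175,255,255)),[.627,-.132,.19],25)
    blob("candle",cv2.inRange(hsv,(12,90,100),(28,255,255)),[.623,-.269,.05],25)
    if n=="top": a=cv2.imread("pics/top0.png");h2=cv2.cvtColor(a,cv2.COLOR_BGR2HSV); d=cv2.absdiff(a,im)[165:215,350:470]; print("change at can/candle",d.max(),(d.max(2)>40).sum())
```

```text
t 33.65 tcp [ 342.2 -221.5  246.6] X [ 0.991  0.135 -0.001] Z [-0.002  0.003 -1.   ] F [-0.6  0.2 -0.9] gap 49.5 j [-0.75 -0.    1.74  0.    1.41 -0.88]
top dropper brown area 100.0 pos [412.6 114.7  93. ] exp [414.3 121.7  93. ]
top jar green label area 73.0 pos [515.2 135.6 123. ] exp [513.3 135.2 123. ]
top carton teal area 849.0 pos [501.6 227.5 122. ] exp [499.8 234.3 122. ]
top pot white area 888.0 pos [398.8 219.3  95. ] exp [400.7 220.7  95. ]
top can area 564.0 pos [ 607.8 -124.6  190. ] exp [ 627. -132.  190.]
top candle area 587.0 pos [ 631.  -274.3   50. ] exp [ 623. -269.   50.]
change at can/candle 21 0
scene dropper brown area 130.0 pos [411.  129.9  93. ] exp [414.3 121.7  93. ]
scene jar green label area 82.0 pos [512.8 133.3 123. ] exp [513.3 135.2 123. ]
scene carton teal area 1040.0 pos [499.5 239.  122. ] exp [499.8 234.3 122. ]
scene pot white area 1219.0 pos [398.  223.6  95. ] exp [400.7 220.7  95. ]
scene can area 492.0 pos [ 612.6 -103.   190. ] exp [ 627. -132.  190.]
scene candle area 137.0 pos [ 628.3 -284.5   50. ] exp [ 623. -269.   50.]
```

```bash
python3 -c "
from station import workorder
print(workorder.close_job())"
```

```text
the job is handed in; nothing more can be done
None
```

The kit is repacked and the job was handed in at about 34 s; `close_job` gives no verdict. I swung the lid past upright by its handle and let it fall to its stop. I then moved the jar into the medium well and put the carton, pot and dropper in their own wells.

**Positions:** jar, carton and pot looked seated within a few mm in the wrist views. In the last masked top and scene views:
- **Jar and pot:** within about 4 mm of their wells' centres.
- **Carton and dropper:** 5–9 mm off, but to opposite sides in the two views. I take that as visible side faces biasing the masks; the averages agree with the wells' centres.

**Seating depth:** none was measured directly in pictures. The dropper, jar and carton were let go with their undersides estimated within about 2 mm of their well floors. The pot was set down with 7 N of contact, about 2 mm higher than predicted but within tolerance.

**Bystanders and lid:** the top view showed no change at the spray can or candle from start to end. The lid was last seen standing open right after the pot was placed; I did not look at it again after the dropper.

**Not viewed:** the picture limit was reached, so the last dropper check was by numbers only.

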